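# Put the bench tools back in the tool stand

## Task

Two mouths of the tool stand are blocked by an offcut of square tube: first take it off and lay it flat in the scrap tray. Then take the drift punch and the file from the sloping rest and stand them upright in the stand, the punch in the narrow tube and the file, blade down, in the wide tube, each lowered gently right to the bottom and let go. Leave the brush and everything else on the bench where it is.

Things in the scene. Friction and masses are not known exactly. Their poses are not given: they have to be found in the camera images.
- rest: Fixed sloping tool rest: base 130 (x) x 150 (y) x 8 mm with two open steel channels (centre lines y = -37.5, +37.5 mm) rising at 40 deg from horizontal towards its +x. Channel: 100 mm long, 22 mm wide inside (30 outside), walls 10 mm high, stop at the low end (floor there at x = -50, z = 20 mm). The tools' upper parts stick out free beyond the high ends. Origin: centre of the underside, z up.
- drift: Loose drift punch: plain steel round bar, diameter 14 mm, 160 mm long, about 0.19 kg, chamfered ends. Leans in either channel of the rest, foot against the low stop, rising at 40 deg. Origin on its underside line at the foot, 7 mm off its axis (axis at z = 7 mm); +x runs along the bar from foot to head.
- drift_foot (a point): Centre of the drift punch's foot end face (the lower end, which goes into the tube).
- drift_head (a point): Centre of the drift punch's head end, 160 mm from the foot.
- file: Loose square file, 185 mm long, about 0.22 kg: dark steel blade 18 x 18 x 105 mm, then a round wooden handle of 28 mm diameter (full from 118 to 172 mm from the foot). Balance 55 to 75 mm from the foot. Leans in the other channel, blade down, rising at 40 deg. Origin on its underside line at the blade end, 9 mm off its axis (axis at z = 9 mm); +x runs from blade end to handle end.
- file_foot (a point): Centre of the file's blade end face (the lower end, which goes into the tube).
- file_head (a point): Centre of the file's handle end, 185 mm from the foot.
- stand: Fixed tool stand: steel base 80 (x) x 215 (y) x 8 mm with three upright steel tubes in a row along its y, at y = -75, 0 and +75 mm. The tube at +75 (33 mm outside, 70 mm high) holds the brush; the narrow and the wide tube have the other two places in either order. Origin: centre of the base's underside, z up.
- narrow: The narrow tube, fixed upright on the stand's base: bore 22 mm, outside 30 mm, 70 mm high, floor 5 mm thick, 65 mm deep inside. Origin: centre of its underside (8 mm above the bench), z up. The drift punch belongs in it; the file does not fit.
- narrow_in (a point): Centre of the narrow tube's inner floor (5 mm above its underside).
- wide: The wide tube, fixed upright on the stand's base: bore 33 mm, outside 41 mm, 70 mm high, floor 5 mm thick, 65 mm deep inside. Origin: centre of its underside, z up. The file belongs in it.
- wide_in (a point): Centre of the wide tube's inner floor (5 mm above its underside).
- offcut: Loose offcut of square steel tube, 30 x 30 mm section, 120 mm long, wall 3 mm, about 0.28 kg, lying across the mouths of the narrow and the wide tube at the start (underside 78 mm above the bench). Origin: centre of its underside; x along its length.
- offcut_mid (a point): Centre of the offcut's volume.
- tray: Fixed grey open steel scrap tray, 180 (x) x 130 (y) x 40 mm high outside, wall and floor 4 mm. Origin: centre of its underside, z up.
- tray_in (a point): Centre of the tray's inner floor; axes as the tray's.
- brush: Bystander: wire brush standing upright in the third tube, round handle of 20 mm down, head 20 x 36 mm at the top, 154 mm long. Origin at its lower end.
- jar: Bystander: amber glass jar, diameter 56 mm, 85 mm high, standing on the bench. Origin: centre of its underside.
- hammer: Bystander: hammer lying on the bench beyond the tray, origin under its middle.
- wrench: Bystander: spanner lying on the bench beyond the tray, origin under its middle.
- mug: Bystander: white mug, diameter 80 mm, 90 mm high, standing at one side. Origin: centre of its underside.
- vblock: Bystander: steel V-block like block, 70 x 50 x 45 mm, standing at one side. Origin: centre of its underside.
- oilcan: Bystander: red oil bottle, diameter 54 mm, 120 mm high, standing behind the rest or stand. Origin: centre of its underside.
- slug: Bystander: dark steel round slug, diameter 50 mm, 60 mm high, standing behind the rest or stand. Origin: centre of its underside.
Not all that is in view belongs to the job. Leave any blue look-alike of the tray alone.

How it is judged:
By the outcome, as a careful person would: the job done as asked, in the order asked, and still so for the second after the job is handed in, with the robot touching nothing.
It also fails if it takes over 72 s, if anything falls off the work surface, if the arm or the gripper's body presses on something with over 40 N, if the wrist force passes 120 N, or if a joint passes its speed limit or range.

## Robot

A 6-joint arm with a two-finger parallel gripper is mounted at the origin on the work surface. World frame = base frame: x ahead of the robot, y to its left, z up, the work surface at z = 0. Lengths are in mm, angles in rad, forces in N, time in s.
With the tool pointing down it reaches from about 250 to 800 mm from the base axis. Payload 8.5 kg.
Tool frame: the origin (TCP) lies at the very end of the fingers, on their centre line; the grasp point (between the pads) lies 19 mm behind it; x points along the fingers, z is the direction in which the jaws open and shut, and the axes are right-handed (so a half turn about x gives the same grasp; the last joint's range is limited). The gripper opens to 85 mm and grips with 20 to 120 N. Pads are 22 mm wide; open, the fingers measure 114 mm over their backs; the gripper's body (76 mm by 85 mm) begins 54 mm behind the grasp point. The pads swing forward as they close: fully open they stand 13 mm farther back than shut.
Start: joints at [1.274, 0.238, -0.013, 1.319, 0, 1.571], TCP at [153.528, 502.004, 231.276] pointing down, gripper open.
Joint ranges: [-2.66, 2.66], [-1.03, 1.9], [-1.14, 1.46], [-1.82, 2.27], [-1.45, 1.34], [-3.14, 3.14]. Speed limits (rad/s): [2.22, 2.22, 2.79, 3.14, 3.14, 3.14].

## Interface

Orientations are given as a rotation vector (axis times angle).
In Python, from bench import * gives the robot as it stands.
- The arm moves only by the tool step_arm, never from a script. Its argument "plan" is a list of rows, each a list of 3 entries, a list of its own where there are three numbers: the gripper command: -1 is shut, 1 is fully open, values between are in proportion, then the shift along the tool's x, y, z scaled (see below), then the turn, a rotation vector about the tool's x, y, z scaled (see below). A call has 1 to 8 rows; each row shifts and turns the commanded pose from where the row before left it, along the tool's axes as they then stand; what a row does not reach is not made up. The controller multiplies each number of a shift by 0.15 m and each number of a turn by 60 degrees. A row lasts 1/12 s, in which the tool goes at most 41.7 mm and 7.16 degrees, less where a joint would pass 70% of its speed; a pose out of reach is approached as far as the arm can. A call with a number of a shift or a turn outside -1 to 1 is refused whole. A call with a gripper value outside its range is refused whole. The fingers move at their own pace and stop on an object; "grip_force" is the grip in N (left out, the last holds). Time passes only in rows, so rows that do not move let the fingers close. It gives the time, the measured TCP pose, the force and the opening at its end, in the units of the state.
- read_state(): the state, without advancing time (a new reading comes with each control period).
- snapshot(name): name is "side" or "top"; returns a dict with "img" (400x640x3 uint8, blue, green, red), "fx", "fy", "cx", "cy" (pixels), "extrinsics" (4x4, takes a point from camera to world coordinates). Camera axes: x right, y down, z forward; pixel columns grow to the right and rows downward; lengths in mm; the calibration is good to about 2 mm. A picture is of the moment at which its call begins. There is no depth.
- hand_in(): hands the job in, once; it reports no verdict.
The state is a dict: "clock": time; "q": joint angles; "dq": joint speeds; "joint_efforts": joint torques, N m; "eef_pos": TCP position; "eef_rot": TCP orientation; "ft_force": force on the tool from outside, world axes, zero at the start; "ft_torque": the same for the moment, N m; "finger_gap": finger opening in mm.
Only numpy, scipy, OpenCV 4.12 (cv2) and the standard library are available. Lean on these libraries where they do the work, as an engineer would, in place of code of your own. Each camera call takes 0.05 s, during which the arm holds its last target. There are 200 camera calls.

## Working session

There is one attempt and no reset: what is moved stays moved. The work goes in short steps, Python scripts to look and compute and a tool call to move; the robot and the scene stay as the last step left them, time stands still between calls to the robot, and variables do not carry over. Pictures are saved under pics/ and viewed, about 8 in all and at most 12, crops included, and the job is handed in when it is done.

Besides the shell and the picture viewer there is one more tool, called after ">>>" as name([rows], argument=value, ...), one row to a line, values as JSON. step_arm: Moves the arm, as the interface text tells. Shifts and turns lie within -1 to 1; 1 stands for 0.15 m of shift or 60 degrees of turn. Its arguments: {"type":"object","properties":{"plan":{"type":"array","items":{"type":"array"}},"grip_force":{"type":"number"}},"required":["plan"]}

```bash
ls; mkdir -p pics; python3 - <<'E'
from bench import *
import cv2
for n in("top","side"):
    s=snapshot(n); cv2.imwrite(f"pics/{n}0.png",s["img"]); print(n,s["fx"],s["fy"],s["cx"],s["cy"],s["extrinsics"])
print(read_state())
E
```

```text
pics
top 426.9912981373368 426.9912981373368 323.87728592505124 208.0679440107585 [[-1.79627800e-02 -9.98398511e-01  5.36446774e-02  4.46968119e+02]
 [-9.99837731e-01  1.78638931e-02 -2.32233463e-03  1.51102244e+01]
 [ 1.36031266e-03 -5.36776881e-02 -9.98557387e-01  1.31381713e+03]
 [ 0.00000000e+00  0.00000000e+00  0.00000000e+00  1.00000000e+00]]
side 402.17584458806147 402.17584458806147 316.01033196204446 200.973511546023 [[ 7.23832424e-01 -4.83725671e-01  4.92012293e-01 -1.00742813e+02]
 [-6.89744799e-01 -4.88840736e-01  5.34122502e-01 -6.52246011e+02]
 [-1.78531145e-02 -7.25978106e-01 -6.87486041e-01  9.69608798e+02]
 [ 0.00000000e+00  0.00000000e+00  0.00000000e+00  1.00000000e+00]]
{'clock': 0.1, 'q': array([ 1.27399760e+00,  2.38735248e-01, -1.41698875e-02,  1.31920741e+00,
       -2.83869579e-05,  1.57081209e+00]), 'dq': array([ 0.00045557, -0.00250913,  0.00186516,  0.00025838,  0.00016945,
        0.00078212]), 'joint_efforts': array([ 3.57428553e-04, -5.39719176e+01,  3.46999812e+01,  1.34660339e-02,
        7.71565988e-05,  1.07862530e-06]), 'eef_pos': array([153.43980286, 501.68276059, 230.7343557 ]), 'eef_rot': array([-0.9886429 ,  1.33618613,  0.98730458]), 'ft_force': array([0.49840677, 0.26005205, 0.83552968]), 'ft_torque': array([0.01229151, 0.02610916, 0.05380992]), 'finger_gap': 85.54840576775446}
```

View pics/top0.png

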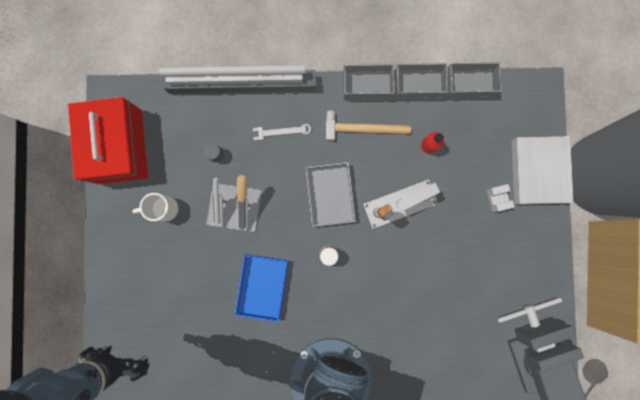

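View pics/side0.png

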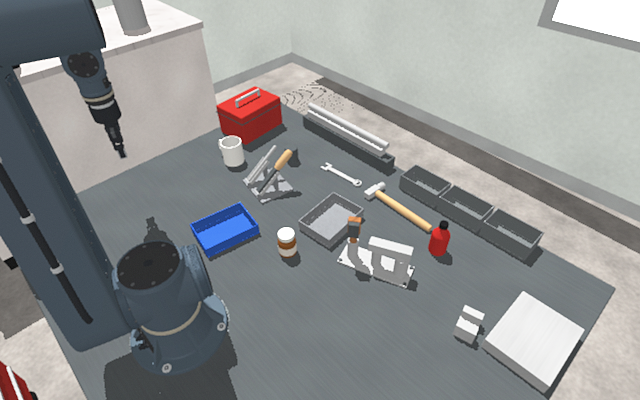

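The top view shows the rest at about (235,207), the grey tray at (330,195), and the stand at (402,203) with the brush at its left end (383,211). The blue look-alike at (263,287) stays untouched. Next I'll enlarge crops of these.

```bash
python3 - <<'E'
import cv2,numpy as np
t=cv2.imread("pics/top0.png");s=cv2.imread("pics/side0.png")
def c(i,x,y,w,h,k):return cv2.resize(i[y:y+h,x:x+w],None,fx=k,fy=k,interpolation=cv2.INTER_CUBIC)
a=np.hstack([c(t,200,168,70,70,4.2857),c(t,355,165,100,60,5)])  # 300, 500x300
b=np.hstack([c(s,235,135,80,60,5),c(s,330,205,100,75,4)])
cv2.imwrite("pics/crop1.png",np.vstack([a,b]))
E
```

```text
(no output)
```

View pics/crop1.png

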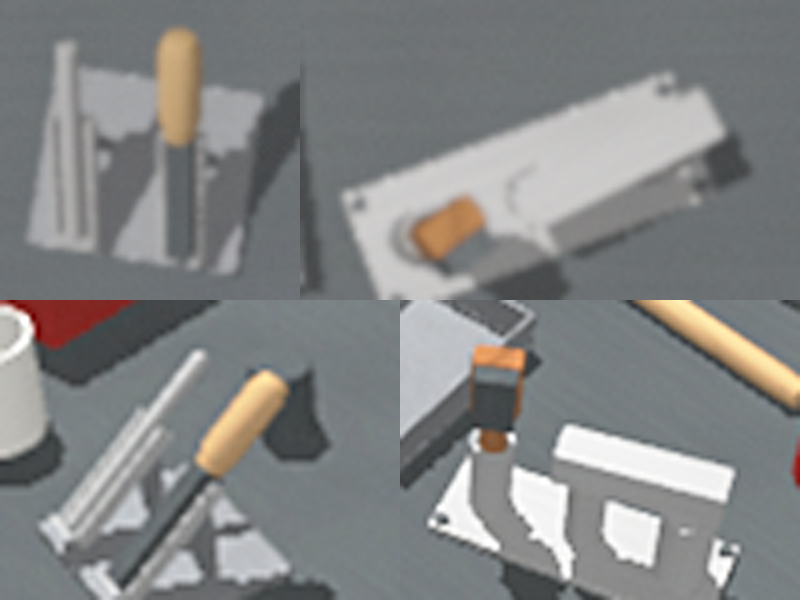

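```bash
cat >h.py <<'E'
import numpy as np,cv2
from scipy.spatial.transform import Rotation as R
C={"top":(426.9913,323.877,208.068,np.array([[-1.79627800e-02,-9.98398511e-01,5.36446774e-02,446.968],[-9.99837731e-01,1.78638931e-02,-2.32233463e-03,15.110],[1.36031266e-03,-5.36776881e-02,-9.98557387e-01,1313.817]])),
"side":(402.17584,316.0103,200.9735,np.array([[7.23832424e-01,-4.83725671e-01,4.92012293e-01,-100.743],[-6.89744799e-01,-4.88840736e-01,5.34122502e-01,-652.246],[-1.78531145e-02,-7.25978106e-01,-6.87486041e-01,969.609]]))}
def ray(n,u,v):
    f,cx,cy,E=C[n];return E[:,3],E[:,:3]@np.array([(u-cx)/f,(v-cy)/f,1])
def onz(n,u,v,z):
    o,d=ray(n,u,v);return (o+d*(z-o[2])/d[2]).round(1)
def two(a,b):
    o,d=ray("top",*a);p,e=ray("side",*b)
    s=np.linalg.lstsq(np.c_[d,-e],p-o,rcond=None)[0];A=o+d*s[0];B=p+e*s[1]
    return ((A+B)/2).round(1),round(np.linalg.norm(A-B),1)
def proj(n,P):
    f,cx,cy,E=C[n];c=E[:,:3].T@(np.asarray(P,float)-E[:,3]);return (f*c[:2]/c[2]+[cx,cy]).round(1)
E
python3 - <<'E'
from h import *
t=lambda x,y:(200+x/4.2857-.4,168+y/4.2857-.4)
u=lambda x,y:(355+(x-300)/5-.4,165+y/5-.4)
a=lambda x,y:(235+x/5-.4,135+(y-300)/5-.4)
b=lambda x,y:(330+(x-400)/4-.4,205+(y-300)/4-.4)
print("offcut side",[onz("side",*b(*p),108) for p in[(565,425),(735,467),(727,500),(555,460)]])
print("offcut topR",[onz("top",*u(*p),108) for p in[(703,88),(727,133)]])
print("base top",[onz("top",*u(*p),8) for p in[(343,190),(668,72),(380,295)]])
print("base side",[onz("side",*b(*p),8) for p in[(468,455),(430,522),(740,545)]])
print("rest top",[onz("top",*t(*p),8) for p in[(85,67),(264,95),(237,272),(27,241)]])
print("driftfoot..head",two(t(75,237),a(70,530)),two(t(66,45),a(202,353)))
print("file head/ferrule",two(t(180,32),a(280,378)),two(t(180,145),a(208,470)), two(t(179,257),a(125,583)))
tr=[(306,166),(348,163),(355,222),(315,227)]
print("tray rim",[onz("top",*p,40) for p in tr])
print("brush top",onz("top",*u(450,228),165),onz("top",383,211,165),onz("side",*b(498,357),180))
E
```

```text
offcut side [array([ 527.3, -197.1,  108. ]), array([ 581.5, -304.8,  108. ]), array([ 553.9, -318.5,  108. ]), array([ 497.6, -213.5,  108. ])]
offcut topR [array([ 579.6, -304.9,  108. ]), array([ 553.7, -317.7,  108. ])]
base top [array([ 531.7, -108.7,    8. ]), array([ 600.9, -310.3,    8. ]), array([ 467. , -129.9,    8. ])]
base side [array([ 522.6, -111.8,    8. ]), array([ 454.2, -137. ,    8. ]), array([ 602.3, -312.1,    8. ])]
rest top [array([599.2, 331.4,   8. ]), array([576.8, 203.4,   8. ]), array([450.6, 223.9,   8. ]), array([475.3, 373.3,   8. ])]
driftfoot..head (array([477.6, 335.6,  21.3]), np.float64(0.8)) (array([599.2, 315.6, 126.8]), np.float64(2.1))
file head/ferrule (array([605.2, 237.7, 142. ]), np.float64(0.2)) (array([538.1, 245.5,  94.1]), np.float64(6.0)) (array([464.9, 259.1,  26.3]), np.float64(8.0))
tray rim [array([642.9,  63.6,  40. ]), array([649.7, -62.8,  40. ]), array([472.1, -79.9,  40. ]), array([459.4,  39.6,  40. ])]
brush top [ 500. -151.  165.] [ 497.9 -146.7  165. ] [ 489.3 -162.9  180. ]
```

```bash
cat >>h.py <<'E'
def frame(a,z):
    "tool frame: x=a (fingers), z=jaw direction"
    a=np.array(a,float);a/=np.linalg.norm(a);z=np.array(z,float);z-=a*(a@z);z/=np.linalg.norm(z)
    return R.from_matrix(np.c_[a,np.cross(z,a),z])
def plan(P,Rt,p0=None,R0=None,first="shift"):
    "total shift in current tool axes/150, total turn/60deg, rows needed; shift then turn separate"
    if p0 is None:
        from bench import read_state
        s=read_state();p0=s["eef_pos"];R0=R.from_rotvec(s["eef_rot"]);print("t",s["clock"].__round__(2),"q",s["q"].round(2),"p",p0.round(1))
        print("axes\n",R0.as_matrix().T.round(3))
    d=np.asarray(P,float)-p0; w=(R0.inv()*Rt).as_rotvec(degrees=True)
    print("shift in cur axes",(R0.inv().apply(d)/150).round(3),"in target axes",(Rt.inv().apply(d)/150).round(3),"rows>=%.1f"%(np.linalg.norm(d)/41.7),"turn",(w/60).round(3),"rows>=%.1f"%(np.linalg.norm(w)/7.16))
E
python3 - <<'E'
from h import *
c=np.cos;s=np.sin;r=np.radians
for f in(27.4,207.4): plan([540,-258.3,200],frame([0,0,-1],[c(r(f)),s(r(f)),0]))
E
```

```text
t 0.1 q [ 1.27  0.24 -0.01  1.32 -0.    1.57] p [153.4 501.7 230.7]
axes
 [[-0.    -0.001 -1.   ]
 [-0.956  0.292 -0.   ]
 [ 0.292  0.956 -0.001]]
shift in cur axes [ 0.21  -3.946 -4.091] in target axes [ 0.205 -5.684 -0.044] rows>=20.5 turn [ 0.76  -0.001  0.001] rows>=6.4
t 0.1 q [ 1.27  0.24 -0.01  1.32 -0.    1.57] p [153.4 501.7 230.7]
axes
 [[-0.    -0.001 -1.   ]
 [-0.956  0.292 -0.   ]
 [ 0.292  0.956 -0.001]]
shift in cur axes [ 0.21  -3.946 -4.091] in target axes [0.205 5.684 0.044] rows>=20.5 turn [-2.24e+00 -1.00e-03 -1.00e-03] rows>=18.8
```

>>> step_arm([
  [1,[0,-0.164,-0.17],[0,0,0]],
  [1,[0,-0.164,-0.17],[0,0,0]],
  [1,[0,-0.164,-0.17],[0,0,0]],
  [1,[0,-0.164,-0.17],[0,0,0]],
  [1,[0,-0.164,-0.17],[0,0,0]],
  [1,[0,-0.164,-0.17],[0,0,0]],
  [1,[0,-0.164,-0.17],[0,0,0]],
  [1,[0,-0.164,-0.17],[0,0,0]],
], grip_force=80)

```text
clock: 0.77
eef_pos: [282.2, 247.7, 231.2]
eef_rot: [-0.988, 1.335, 0.988]
ft_force: [1.6, 0.7, -0.0]
finger_gap: 85.6
```

>>> step_arm([
  [1,[0,-0.164,-0.17],[0,0,0]],
  [1,[0,-0.164,-0.17],[0,0,0]],
  [1,[0,-0.164,-0.17],[0,0,0]],
  [1,[0,-0.164,-0.17],[0,0,0]],
  [1,[0,-0.164,-0.17],[0,0,0]],
  [1,[0,-0.164,-0.17],[0,0,0]],
  [1,[0,-0.164,-0.17],[0,0,0]],
  [1,[0,-0.164,-0.17],[0,0,0]],
])

```text
clock: 1.43
eef_pos: [410.8, -5.1, 231.3]
eef_rot: [-0.988, 1.335, 0.988]
ft_force: [1.4, 0.7, 0.5]
finger_gap: 85.5
```

>>> step_arm([
  [1,[0,-0.164,-0.17],[0,0,0]],
  [1,[0,-0.164,-0.17],[0,0,0]],
  [1,[0,-0.164,-0.17],[0,0,0]],
  [1,[0,-0.164,-0.17],[0,0,0]],
  [1,[0,-0.164,-0.17],[0,0,0]],
  [1,[0,-0.164,-0.17],[0,0,0]],
  [1,[0,-0.164,-0.17],[0,0,0]],
  [1,[0,-0.164,-0.17],[0,0,0]],
])

```text
clock: 2.1
eef_pos: [539.4, -257.6, 230.9]
eef_rot: [-0.987, 1.336, 0.988]
ft_force: [0.7, -0.0, -0.1]
finger_gap: 85.3
```

>>> step_arm([
  [1,[0,0,0],[0.11,0,0]],
  [1,[0,0,0],[0.11,0,0]],
  [1,[0,0,0],[0.11,0,0]],
  [1,[0,0,0],[0.11,0,0]],
  [1,[0,0,0],[0.11,0,0]],
  [1,[0,0,0],[0.11,0,0]],
  [1,[0,0,0],[0.1,0,0]],
  [1,[0,0,0],[0,0,0]],
])

```text
clock: 2.77
eef_pos: [538.9, -255.8, 230.9]
eef_rot: [-0.371, 1.54, 0.372]
ft_force: [1.3, -0.5, -0.2]
finger_gap: 85.7
```

```bash
python3 - <<'E'
from h import *
c=np.cos;s=np.sin;r=np.radians
f=27.4
plan([540,-258.3,80],frame([0,0,-1],[c(r(f)),s(r(f)),0]))
E
```

```text
t 2.77 q [-0.44  0.36  0.17  1.37 -0.    0.65] p [ 538.9 -255.8  230.9]
axes
 [[-0.001  0.    -1.   ]
 [-0.456  0.89   0.001]
 [ 0.89   0.456 -0.001]]
shift in cur axes [ 1.006 -0.018 -0.   ] in target axes [ 1.006e+00 -1.800e-02 -1.000e-03] rows>=3.6 turn [-0.005 -0.001 -0.001] rows>=0.0
```

>>> step_arm([
  [1,[0.2,-0.018,0],[0,0,0]],
  [1,[0.2,0,0],[0,0,0]],
  [1,[0.2,0,0],[0,0,0]],
  [1,[0.2,0,0],[0,0,0]],
  [1,[0.1,0,0],[0,0,0]],
  [1,[0.06,0,0],[0,0,0]],
  [1,[0.04,0,0],[0,0,0]],
  [1,[0,0,0],[0,0,0]],
])

```text
clock: 3.43
eef_pos: [540.1, -258.2, 80.6]
eef_rot: [-0.376, 1.539, 0.377]
ft_force: [-0.5, 0.9, -0.1]
finger_gap: 86.0
```

>>> step_arm([
  [-1,[0,0,0],[0,0,0]],
  [-1,[0,0,0],[0,0,0]],
  [-1,[0,0,0],[0,0,0]],
  [-1,[0,0,0],[0,0,0]],
  [-1,[0,0,0],[0,0,0]],
  [-1,[0,0,0],[0,0,0]],
  [-1,[0,0,0],[0,0,0]],
  [-1,[0,0,0],[0,0,0]],
])

```text
clock: 4.1
eef_pos: [541.0, -258.6, 82.5]
eef_rot: [-0.376, 1.537, 0.374]
ft_force: [-0.7, 1.0, 5.8]
finger_gap: 28.7
```

>>> step_arm([
  [-1,[-0.02,0,0],[0,0,0]],
  [-1,[-0.05,0,0],[0,0,0]],
  [-1,[-0.1,0,0],[0,0,0]],
  [-1,[-0.2,0,0],[0,0,0]],
  [-1,[-0.2,0,0],[0,0,0]],
  [-1,[-0.2,0,0],[0,0,0]],
  [-1,[-0.2,0,0],[0,0,0]],
  [-1,[-0.2,0,0],[0,0,0]],
])

```text
clock: 4.77
eef_pos: [539.9, -258.1, 258.7]
eef_rot: [-0.375, 1.538, 0.375]
ft_force: [2.1, -1.0, -2.1]
finger_gap: 28.7
```

```bash
python3 - <<'E'
from h import *
from bench import *
c=np.cos;s=np.sin;r=np.radians
f=96.5
plan([556,-10,200],frame([0,0,-1],[c(r(f)),s(r(f)),0]))
t=snapshot("top")["img"];sd=snapshot("side")["img"]
cv2.imwrite("pics/top1.png",t);cv2.imwrite("pics/side1.png",sd)
k=lambda i,x,y,w,h,m:cv2.resize(i[y:y+h,x:x+w],None,fx=m,fy=m,interpolation=cv2.INTER_CUBIC)
cv2.imwrite("pics/crop2.png",np.vstack([np.hstack([k(t,290,150,100,75,4),k(t,355,165,100,75,4)]),k(sd,300,180,160,60,5)]))
E
```

```text
t 4.77 q [-0.45  0.36  0.23  1.44 -0.    0.65] p [ 539.9 -258.1  258.7]
axes
 [[-0.    -0.    -1.   ]
 [-0.46   0.888  0.   ]
 [ 0.888  0.46  -0.   ]]
shift in cur axes [0.392 1.419 0.857] in target axes [ 0.392 -0.294  1.631] rows>=6.1 turn [-1.152 -0.    -0.   ] rows>=9.7
```

View pics/crop2.png

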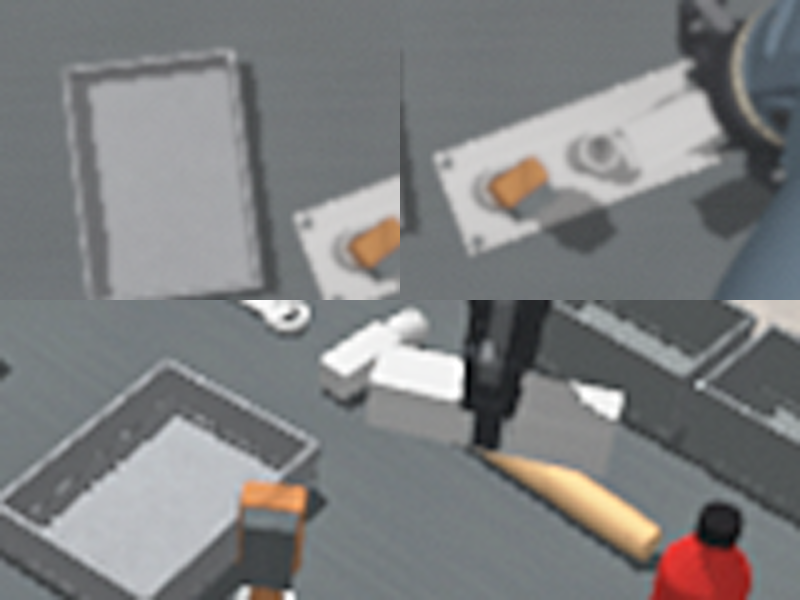

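>>> step_arm([
  [-1,[0,0.178,0.108],[0,0,0]],
  [-1,[0,0.178,0.108],[0,0,0]],
  [-1,[0,0.178,0.108],[0,0,0]],
  [-1,[0,0.178,0.108],[0,0,0]],
  [-1,[0,0.178,0.108],[0,0,0]],
  [-1,[0,0.178,0.108],[0,0,0]],
  [-1,[0,0.178,0.108],[0,0,0]],
  [-1,[0,0.178,0.108],[0,0,0]],
])

```text
clock: 5.53
eef_pos: [556.5, -7.5, 256.1]
eef_rot: [-0.375, 1.539, 0.375]
ft_force: [1.0, -1.0, -2.6]
finger_gap: 28.9
```

>>> step_arm([
  [-1,[0,0,0],[-0.115,0,0]],
  [-1,[0,0,0],[-0.115,0,0]],
  [-1,[0,0,0],[-0.115,0,0]],
  [-1,[0,0,0],[-0.115,0,0]],
  [-1,[0,0,0],[-0.115,0,0]],
  [-1,[0,0,0],[-0.115,0,0]],
  [-1,[0,0,0],[-0.115,0,0]],
  [-1,[0,0,0],[-0.115,0,0]],
])

```text
clock: 6.2
eef_pos: [556.6, -9.0, 256.1]
eef_rot: [-1.117, 1.266, 1.119]
ft_force: [0.1, -0.2, -2.2]
finger_gap: 28.7
```

>>> step_arm([
  [-1,[0,0,0],[-0.115,0,0]],
  [-1,[0,0,0],[-0.115,0,0]],
  [-1,[0.2,0,0],[0,0,0]],
  [-1,[0.2,0,0],[0,0,0]],
  [-1,[0.2,0,0],[0,0,0]],
  [-1,[0.2,0,0],[0,0,0]],
  [-1,[0.2,0,0],[0,0,0]],
  [-1,[0,0,0],[0,0,0]],
])

```text
clock: 6.87
eef_pos: [552.9, -8.9, 101.0]
eef_rot: [-1.286, 1.161, 1.299]
ft_force: [-1.7, 0.0, -2.8]
finger_gap: 28.6
```

```bash
python3 - <<'E'
from h import *
from bench import *
c=np.cos;s=np.sin;r=np.radians
f=96.5
plan([557,-10,9],frame([0,0,-1],[c(r(f)),s(r(f)),0]))
E
```

```text
t 6.87 q [-0.02  0.37 -0.18  1.04 -0.   -0.13] p [552.9  -8.9 101. ]
axes
 [[-0.01   0.    -1.   ]
 [-0.994 -0.111  0.01 ]
 [-0.111  0.994  0.001]]
shift in cur axes [ 0.613 -0.032 -0.011] in target axes [ 0.613 -0.026 -0.01 ] rows>=2.2 turn [-0.002  0.001 -0.009] rows>=0.1
```

>>> step_arm([
  [-1,[0.15,-0.03,-0.01],[0,0,0]],
  [-1,[0.15,0,0],[0,0,0]],
  [-1,[0.15,0,0],[0,0,0]],
  [-1,[0.05,0,0],[0,0,0]],
  [-1,[0.03,0,0],[0,0,0]],
  [-1,[0.03,0,0],[0,0,0]],
  [-1,[0.02,0,0],[0,0,0]],
  [-1,[0,0,0],[0,0,0]],
])

```text
clock: 7.53
eef_pos: [562.2, -10.0, 20.4]
eef_rot: [-1.291, 1.154, 1.29]
ft_force: [-0.8, 0.2, -2.2]
finger_gap: 28.6
```

>>> step_arm([
  [-1,[0.02,0.03,0],[0,0,0]],
  [-1,[0.02,0,0],[0,0,0]],
  [-1,[0.02,0,0],[0,0,0]],
  [-1,[0,0,0],[0,0,0]],
])

```text
clock: 7.87
eef_pos: [557.0, -10.5, 10.5]
eef_rot: [-1.291, 1.155, 1.291]
ft_force: [-1.8, 0.3, -2.3]
finger_gap: 28.7
```

>>> step_arm([
  [-1,[0.01,0,0],[0,0,0]],
  [-1,[0.01,0,0],[0,0,0]],
  [-1,[0,0,0],[0,0,0]],
])

```text
clock: 8.12
eef_pos: [557.5, -10.5, 8.4]
eef_rot: [-1.291, 1.154, 1.29]
ft_force: [-2.6, -0.3, 5.4]
finger_gap: 28.5
```

>>> step_arm([
  [0.1,[0,0,0],[0,0,0]],
  [0.1,[0,0,0],[0,0,0]],
  [0.1,[0,0,0],[0,0,0]],
  [0.1,[0,0,0],[0,0,0]],
  [0.1,[-0.1,0,0],[0,0,0]],
  [0.1,[-0.2,0,0],[0,0,0]],
  [0.1,[-0.25,0,0],[0,0,0]],
  [0.1,[-0.25,0,0],[0,0,0]],
])

```text
clock: 8.78
eef_pos: [556.5, -10.5, 128.6]
eef_rot: [-1.29, 1.156, 1.292]
ft_force: [1.7, 0.7, 0.4]
finger_gap: 46.7
```

>>> step_arm([
  [0.1,[-0.25,0,0],[0,0,0]],
  [0.1,[-0.25,0,0],[0,0,0]],
  [0.1,[-0.25,0.0,0],[0,0,0]],
  [0.1,[0,0,0.25],[0,0,0]],
  [0.1,[0,0,0.25],[0,0,0]],
  [0.1,[0,0,0.25],[0,0,0]],
  [0.1,[0,0,0.25],[0,0,0]],
  [0.1,[0,0,0.25],[0,0,0]],
])

```text
clock: 9.45
eef_pos: [536.0, 177.4, 240.5]
eef_rot: [-1.291, 1.154, 1.29]
ft_force: [1.2, 0.6, -0.6]
finger_gap: 47.0
```

```bash
python3 - <<'E'
from h import *
from bench import *
print(read_state()["eef_pos"])
t=snapshot("top")["img"];sd=snapshot("side")["img"]
cv2.imwrite("pics/top2.png",t);cv2.imwrite("pics/side2.png",sd)
k=lambda i,x,y,w,h,m:cv2.resize(i[y:y+h,x:x+w],None,fx=m,fy=m,interpolation=cv2.INTER_CUBIC)
cv2.imwrite("pics/crop3.png",np.vstack([np.hstack([k(t,290,150,75,75,4),k(t,355,165,100,60,5)]),k(sd,290,185,160,60,5)]))
E
```

```text
[536.0421361  177.36078147 240.47755742]
```

View pics/crop3.png

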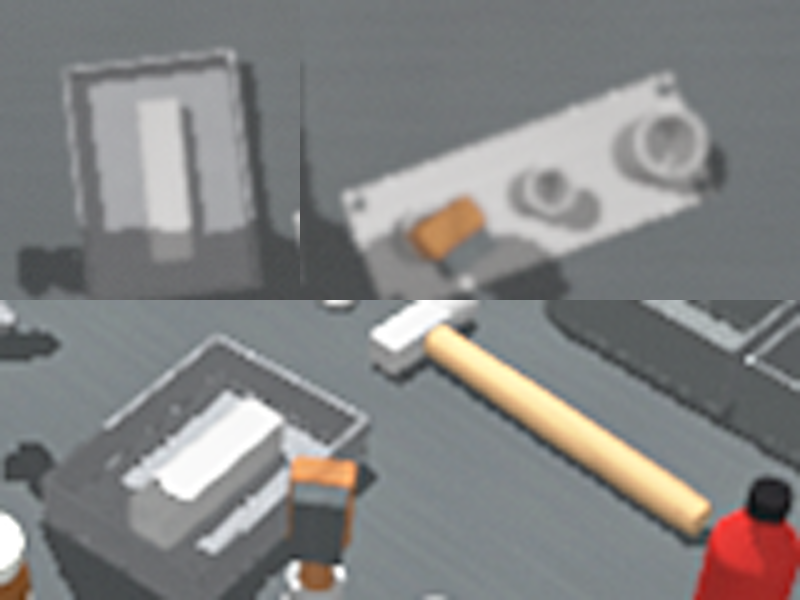

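Offcut lies flat in the grey tray (top px ~(331,195)). The tubes are now visible: the middle one, rim at about (405,202), is the narrow tube. The far-end one, rim at about (429,193), is clearly the wide tube.

```bash
python3 - <<'E'
from h import *
print(onz("top",404.8,202,78),onz("top",429.2,193.2,78))
c=np.cos;s=np.sin;r=np.radians
f=80.7
plan([578.5,318.4,180],frame([0,0,-1],[c(r(f)),s(r(f)),0]))
E
```

```text
[ 526.8 -222.8   78. ] [ 551.1 -294.4   78. ]
t 9.55 q [0.32 0.31 0.1  1.37 0.   0.21] p [535.7 180.4 240.1]
axes
 [[-0.     0.001 -1.   ]
 [-0.993 -0.116  0.   ]
 [-0.116  0.993  0.001]]
shift in cur axes [ 0.401 -0.39   0.88 ] in target axes [ 0.4   -0.133  0.954] rows>=3.8 turn [ 0.266  0.001 -0.   ] rows>=2.2
```

>>> step_arm([
  [0.1,[0,-0.1,0.22],[0,0,0]],
  [0.1,[0,-0.1,0.22],[0,0,0]],
  [0.1,[0,-0.1,0.22],[0,0,0]],
  [0.1,[0,-0.09,0.22],[0,0,0]],
  [0.1,[0.1,0,0],[0.09,0,0]],
  [0.1,[0.1,0,0],[0.09,0,0]],
  [0.1,[0.1,0,0],[0.09,0,0]],
  [0.1,[0.1,0,0],[0,0,0]],
])

```text
clock: 10.22
eef_pos: [580.0, 313.3, 179.2]
eef_rot: [-1.078, 1.288, 1.078]
ft_force: [-0.2, 0.3, 0.3]
finger_gap: 47.0
```

```bash
python3 - <<'E'
from h import *
from bench import snapshot
c=np.cos;s=np.sin;r=np.radians
f=80.7
plan([578.5,318.4,92],frame([0,0,-1],[c(r(f)),s(r(f)),0]))
sd=snapshot("side")["img"];cv2.imwrite("pics/side3.png",sd)
cv2.imwrite("pics/c4.png",cv2.resize(sd[95:215,200:340],None,fx=5,fy=5,interpolation=cv2.INTER_CUBIC))
E
```

```text
t 10.22 q [ 0.5   0.49  0.24  1.32 -0.    0.67] p [580.  313.3 179.2]
axes
 [[-0.    -0.001 -1.   ]
 [-0.984  0.176  0.   ]
 [ 0.176  0.984 -0.001]]
shift in cur axes [0.581 0.016 0.032] in target axes [0.581 0.015 0.032] rows>=2.1 turn [-0.014 -0.001 -0.   ] rows>=0.1
```

View pics/c4.png

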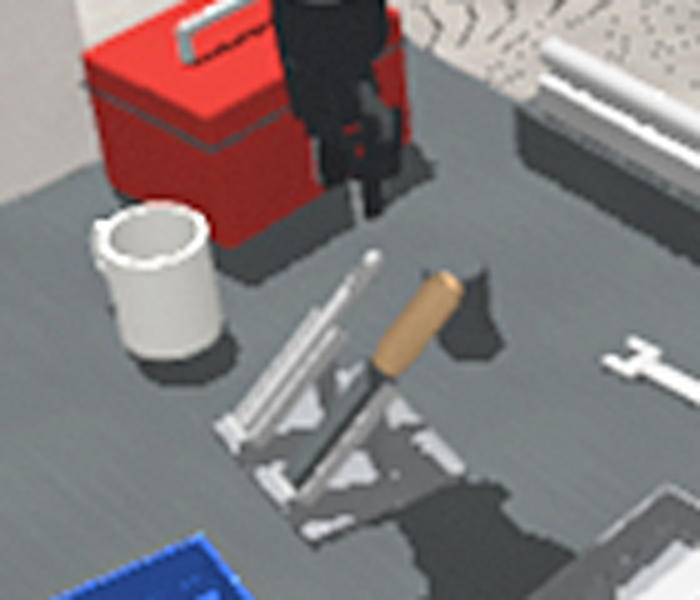

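>>> step_arm([
  [0.1,[0.1,0.015,0.015],[-0.013,0,0]],
  [0.1,[0.15,0,0],[0,0,0]],
  [0.1,[0.15,0,0],[0,0,0]],
  [0.1,[0.1,0,0],[0,0,0]],
  [0.1,[0.05,0,0],[0,0,0]],
  [0.1,[0.03,0,0],[0,0,0]],
  [0.1,[0,0,0],[0,0,0]],
])

```text
clock: 10.85
eef_pos: [578.1, 315.8, 93.0]
eef_rot: [-1.092, 1.28, 1.093]
ft_force: [-0.6, 0.2, -0.1]
finger_gap: 46.7
```

>>> step_arm([
  [-1,[0,0,0],[0,0,0]],
  [-1,[0,0,0],[0,0,0]],
  [-1,[0,0,0],[0,0,0]],
  [-1,[0,0,0],[0,0,0]],
  [-1,[0,0,0],[0,0,0]],
  [-1,[0,0,0],[0,0,0]],
  [-1,[0,0,0],[0,0,0]],
  [-1,[0,0,0],[0,0,0]],
])

```text
clock: 11.52
eef_pos: [578.8, 316.5, 94.5]
eef_rot: [-1.092, 1.277, 1.091]
ft_force: [1.4, 0.5, 6.0]
finger_gap: 12.2
```

>>> step_arm([
  [-1,[-0.05,0,0],[0,0,0]],
  [-1,[-0.1,0,0],[0,0,0]],
  [-1,[-0.2,0,0],[0,0,0]],
  [-1,[-0.25,0,0],[0,0,0]],
  [-1,[-0.25,0,0],[0,0,0]],
  [-1,[-0.25,0,0],[0,0,0]],
  [-1,[-0.25,0,0],[0,0,0]],
  [-1,[-0.2,0,0],[0,0,0]],
])

```text
clock: 12.18
eef_pos: [577.5, 315.8, 329.1]
eef_rot: [-1.093, 1.278, 1.092]
ft_force: [0.7, 1.1, -1.5]
finger_gap: 11.6
```

```bash
python3 - <<'E'
from h import *
c=np.cos;s=np.sin;r=np.radians
from bench import read_state
print(read_state()["ft_force"],read_state()["ft_torque"])
h=r(5)
plan([527,-222.7,330],frame([0,0,-1],[-s(h),c(h),0]))
# turn 50deg then
R1=frame([0,0,-1],[-s(h),c(h),0]);R2=frame([.766*c(h),.766*s(h),-.643],[-s(h),c(h),0])
print((R1.inv()*R2).as_rotvec(degrees=True)/60)
E
```

```text
[ 0.6696501   1.14370423 -1.51351185] [ 0.00350012 -0.16105348 -0.03146643]
t 12.18 q [ 0.5   0.49  0.61  1.69 -0.    0.66] p [577.5 315.8 329.1]
axes
 [[ 0.001  0.001 -1.   ]
 [-0.988  0.157 -0.001]
 [ 0.157  0.988  0.001]]
shift in cur axes [-0.008 -0.23  -3.599] in target axes [-0.006  0.648 -3.547] rows>=13.0 turn [-0.234  0.001  0.001] rows>=2.0
[ 5.47286349e-17 -5.47286349e-17 -8.33150705e-01]
```

>>> step_arm([
  [-1,[0,-0.015,-0.15],[0,0,0]],
  [-1,[0,-0.015,-0.23],[0,0,0]],
  [-1,[0,-0.015,-0.23],[0,0,0]],
  [-1,[0,-0.015,-0.23],[0,0,0]],
  [-1,[0,-0.015,-0.23],[0,0,0]],
  [-1,[0,-0.015,-0.23],[0,0,0]],
  [-1,[0,-0.015,-0.23],[0,0,0]],
  [-1,[0,-0.015,-0.23],[0,0,0]],
])

```text
clock: 12.85
eef_pos: [553.5, 51.0, 326.0]
eef_rot: [-1.092, 1.28, 1.093]
ft_force: [1.4, -0.4, -1.9]
finger_gap: 11.6
```

>>> step_arm([
  [-1,[0,-0.015,-0.23],[0,0,0]],
  [-1,[0,-0.015,-0.23],[0,0,0]],
  [-1,[0,-0.015,-0.23],[0,0,0]],
  [-1,[0,-0.015,-0.23],[0,0,0]],
  [-1,[0,-0.015,-0.23],[0,0,0]],
  [-1,[0,-0.015,-0.23],[0,0,0]],
  [-1,[0,-0.015,-0.23],[0,0,0]],
  [-1,[0,-0.015,-0.23],[0,0,0]],
])

```text
clock: 13.52
eef_pos: [528.0, -224.3, 326.0]
eef_rot: [-1.092, 1.28, 1.093]
ft_force: [0.4, -1.5, -2.2]
finger_gap: 11.9
```

>>> step_arm([
  [-1,[0,0,0],[-0.117,0,0]],
  [-1,[0,0,0],[-0.117,0,0]],
  [-1,[0,0,0],[0,0,-0.1]],
  [-1,[0,0,0],[0,0,-0.1]],
  [-1,[0,0,0],[0,0,-0.1]],
  [-1,[0,0,0],[0,0,-0.1]],
  [-1,[0,0,0],[0,0,0]],
])

```text
clock: 14.1
eef_pos: [523.9, -221.0, 322.9]
eef_rot: [-1.423, 0.84, 0.962]
ft_force: [-0.7, 0.1, -3.3]
finger_gap: 11.8
```

```bash
cat >>h.py <<'E'
h5=np.radians(5)
R2=frame([.766*np.cos(h5),.766*np.sin(h5),-.643],[-np.sin(h5),np.cos(h5),0])
E
python3 - <<'E'
from h import *
plan([527,-222.7,330],R2)
E
```

```text
t 14.1 q [-0.53  0.03 -0.11  1.08  0.24 -0.57] p [ 523.9 -221.   322.9]
axes
 [[ 0.404  0.038 -0.914]
 [-0.911 -0.077 -0.406]
 [-0.086  0.996  0.003]]
shift in cur axes [-0.035 -0.037 -0.013] in target axes [-0.015 -0.049 -0.013] rows>=0.2 turn [-0.003  0.002 -0.434] rows>=3.6
```

>>> step_arm([
  [-1,[0,0,0],[0,0,-0.11]],
  [-1,[0,0,0],[0,0,-0.11]],
  [-1,[0,0,0],[0,0,-0.11]],
  [-1,[0,0,0],[0,0,-0.104]],
  [-1,[0,0,0],[0,0,0]],
  [-1,[0,0,0],[0,0,0]],
])

```text
clock: 14.6
eef_pos: [527.5, -222.8, 324.1]
eef_rot: [-1.526, 0.488, 0.618]
ft_force: [0.3, 0.1, -1.7]
finger_gap: 11.5
```

```bash
python3 - <<'E'
from h import *
from bench import *
plan([527,-222.7,330],R2)
t=snapshot("top")["img"];sd=snapshot("side")["img"]
cv2.imwrite("pics/top5.png",t);cv2.imwrite("pics/side5.png",sd)
k=lambda i,x,y,w,h,m:cv2.resize(i[y:y+h,x:x+w],None,fx=m,fy=m,interpolation=cv2.INTER_CUBIC)
print(proj("side",[527,-222.7,340]),proj("side",[527,-222.7,210]),proj("side",[527,-222.7,78]),proj("top",[527,-222.7,340]))
cv2.imwrite("pics/c5.png",np.hstack([k(t,370,150,80,100,5),k(sd,355,140,80,120,5)[:500]]))
E
```

```text
t 14.6 q [-0.69 -0.14 -0.55  0.47  0.56 -0.56] p [ 527.5 -222.8  324.1]
axes
 [[ 0.759  0.067 -0.647]
 [-0.645 -0.053 -0.762]
 [-0.085  0.996  0.002]]
shift in cur axes [-0.028 -0.028  0.001] in target axes [-0.028 -0.028  0.001] rows>=0.1 turn [-0.003  0.    -0.005] rows>=0.1
[386.1 177.6] [381.1 215.3] [376.8 247.7] [426.6 194.1]
```

View pics/c5.png

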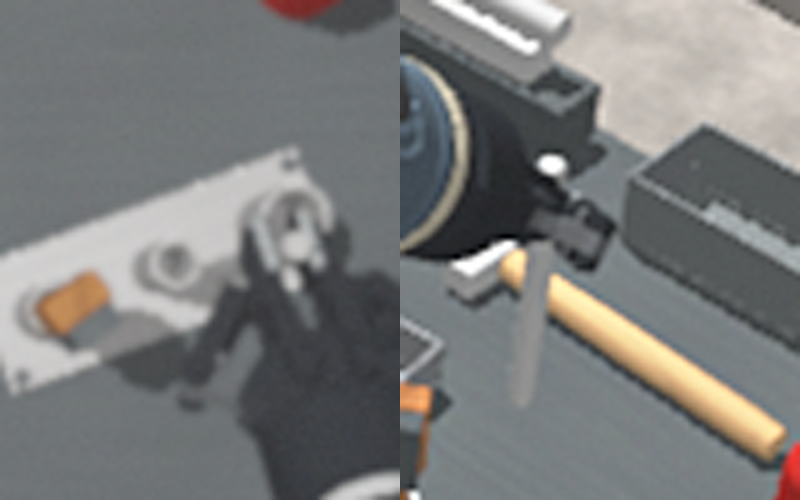

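```bash
python3 - <<'E'
from h import *
H,e=two((429,198.6),(385.2,172.6));print(H,e,onz("side",385.2,172.6,H[2]))
print(onz("side",378.8,221,H[2]-160),onz("side",378.8,220,H[2]-160),onz("side",378.8,219,H[2]-160))
print(proj("top",[513,-224,370]),proj("top",[513,-224,210]))
E
```

```text
[ 516.2 -223.7  361.9] 3.2 [ 517.7 -224.6  361.9]
[ 513.2 -227.3  201.9] [ 516.  -225.   201.9] [ 518.8 -222.6  201.9]
[430.6 199.3] [415.1 203.8]
```

```bash
python3 - <<'E'
from h import *
plan([540,-221.3,216],R2)
plan([540,-221.3,133],R2)
print(R2.inv().apply([0,0,-1]).round(3))
E
```

```text
t 14.7 q [-0.69 -0.14 -0.54  0.47  0.57 -0.56] p [ 530.5 -224.1  328.1]
axes
 [[ 0.763  0.065 -0.643]
 [-0.641 -0.057 -0.765]
 [-0.087  0.996 -0.002]]
shift in cur axes [0.531 0.53  0.014] in target axes [0.53  0.531 0.013] rows>=2.7 turn [ 0.001 -0.001 -0.001] rows>=0.0
t 14.7 q [-0.69 -0.14 -0.54  0.47  0.57 -0.56] p [ 530.5 -224.1  328.1]
axes
 [[ 0.763  0.065 -0.643]
 [-0.641 -0.057 -0.765]
 [-0.087  0.996 -0.002]]
shift in cur axes [0.887 0.954 0.015] in target axes [0.886 0.955 0.013] rows>=4.7 turn [ 0.001 -0.001 -0.001] rows>=0.0
[0.643 0.766 0.   ]
```

>>> step_arm([
  [-1,[0.09,0.09,0.006],[0,0,0]],
  [-1,[0.09,0.09,0.006],[0,0,0]],
  [-1,[0.09,0.09,0],[0,0,0]],
  [-1,[0.09,0.09,0],[0,0,0]],
  [-1,[0.09,0.08,0],[0,0,0]],
  [-1,[0.09,0.08,0],[0,0,0]],
  [-1,[0,0,0],[0,0,0]],
  [-1,[0,0,0],[0,0,0]],
])

```text
clock: 15.37
eef_pos: [542.5, -220.6, 214.6]
eef_rot: [-1.53, 0.482, 0.616]
ft_force: [0.2, -0.3, -2.3]
finger_gap: 12.0
```

>>> step_arm([
  [-1,[0,0,0],[0,0,0]],
  [-1,[0,0,0],[0,0,0]],
])

```text
clock: 15.53
eef_pos: [542.0, -220.8, 216.2]
eef_rot: [-1.533, 0.481, 0.612]
ft_force: [0.1, 0.8, -2.6]
finger_gap: 11.7
```

```bash
python3 - <<'E'
from h import *
from bench import *
plan([541.8,-221.5,216],R2)
t=snapshot("top")["img"];sd=snapshot("side")["img"]
cv2.imwrite("pics/top6.png",t);cv2.imwrite("pics/side6.png",sd)
k=lambda i,x,y,w,h,m:cv2.resize(i[y:y+h,x:x+w],None,fx=m,fy=m,interpolation=cv2.INTER_CUBIC)
cv2.imwrite("pics/c6.png",np.hstack([k(t,370,160,60,80,6),k(sd,345,195,60,80,6)]))
E
```

```text
t 15.53 q [-0.66 -0.02 -0.76  0.11  0.55 -0.54] p [ 542.  -220.8  216.2]
axes
 [[ 0.765  0.066 -0.641]
 [-0.638 -0.058 -0.767]
 [-0.088  0.996 -0.002]]
shift in cur axes [-0.001  0.002 -0.004] in target axes [-0.001  0.002 -0.004] rows>=0.0 turn [ 0.002 -0.001  0.002] rows>=0.0
```

View pics/c6.png

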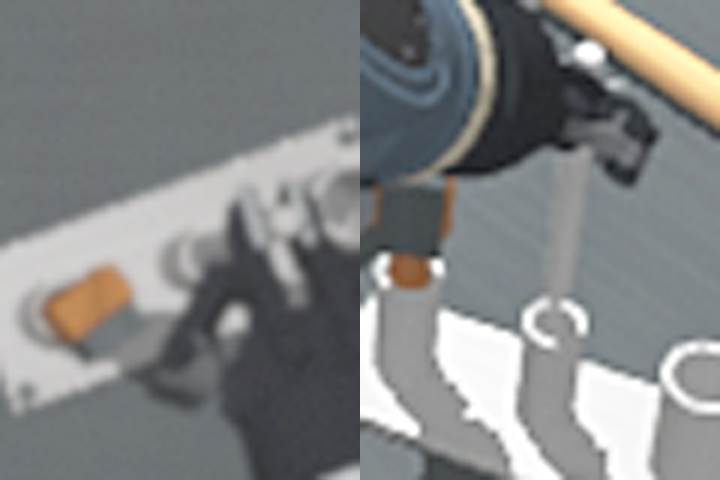

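```bash
python3 - <<'E'
from h import *
print("rim",onz("side",377.1,248.3,78))
g=cv2.cvtColor(cv2.imread("pics/side6.png"),cv2.COLOR_BGR2GRAY)
for v in range(221,257,2):print(v,g[v,366:390])
for z in(92,120,150,190):print(z,proj("side",[527.3,-222.7,z]))
for z in(92,375):print(z,proj("side",[527.3-14.5+14.5,-222.7,z]))
E
```

```text
rim [ 525.8 -224.8   78. ]
221 [ 42  40  42  37  33  50  95 124 135 141 138 148 151 150 155 155 153 133
  91  80  70  78 110 127]
223 [ 39  59  92 118 128 137 140 138 134 133 132 143 150 145 150 151 147 140
 140 107  54  51  56  53]
225 [145 142 140 138 138 138 137 139 136 136 134 137 146 147 149 151 143 133
 136 140 133 109  81  59]
227 [135 138 138 137 135 132 133 134 137 138 136 139 144 149 151 152 140 131
 133 136 134 137 137 140]
229 [137 135 133 137 136 138 137 136 133 133 140 146 146 151 153 151 140 133
 133 135 134 134 133 136]
231 [137 139 140 138 134 134 136 136 136 134 142 146 148 152 153 147 138 132
 133 134 135 136 136 135]
233 [133 134 133 138 140 137 134 133 134 132 138 147 150 156 153 141 132 135
 134 134 133 134 134 136]
235 [136 135 133 133 133 133 133 136 137 132 138 146 152 155 152 141 131 130
 131 133 133 134 134 135]
237 [137 137 135 135 135 134 131 131 132 139 147 146 153 157 149 139 133 135
 134 134 133 133 134 135]
239 [132 134 135 137 137 136 133 134 132 139 145 147 155 154 145 134 132 134
 134 136 137 134 134 133]
241 [134 132 135 135 133 134 134 134 134 13
[... 186 characters left out ...]
2 130 124 154 210 230 198 154 198 232 188 133 125 132
 135 135 136 135 137 136]
247 [129 130 132 133 132 121 231 251 177 139 149 151 146 149 227 255 210 127
 133 134 137 137 135 136]
249 [239 178 128 116 118 128 233 243 164 141 150 153 151 145 131 242 243 122
 136 136 136 135 134 136]
251 [251 254 255 255 251 215 143 183 238 246 242 194 146 148 146 143 137 134
 137 138 137 137 137 135]
253 [249 249 250 250 255 240 146 134 138 139 148 160 156 146 149 143 133 130
 133 136 138 137 136 136]
255 [251 251 251 252 255 229 129 137 147 150 152 149 149 150 143 179 213 202
 163 119 122 129 134 136]
92 [377.3 244.4]
120 [378.2 237.9]
150 [379.1 230.6]
190 [380.5 220.5]
92 [377.3 244.4]
375 [387.7 166.1]
```

>>> step_arm([
  [-1,[0.032,0.038,-0.005],[0,0,0]],
  [-1,[0.032,0.038,0],[0,0,0]],
  [-1,[0.032,0.038,0],[0,0,0]],
  [-1,[0.032,0.038,0],[0,0,0]],
  [-1,[0,0,0],[0,0,0]],
])

```text
clock: 16.05
eef_pos: [540.0, -220.4, 182.5]
eef_rot: [-1.528, 0.483, 0.615]
ft_force: [-0.3, -0.4, -2.9]
finger_gap: 12.0
```

>>> step_arm([
  [-1,[0.032,0.038,0],[0,0,0]],
  [-1,[0.032,0.038,0],[0,0,0]],
  [-1,[0.032,0.038,0],[0,0,0]],
  [-1,[0.032,0.038,0],[0,0,0]],
  [-1,[0,0,0],[0,0,0]],
  [-1,[0,0,0],[0,0,0]],
])

```text
clock: 16.55
eef_pos: [540.8, -220.8, 154.4]
eef_rot: [-1.53, 0.482, 0.614]
ft_force: [0.5, -0.8, -2.7]
finger_gap: 11.5
```

Inside the tube with no side load. I'll lower gently to the floor.

>>> step_arm([
  [-1,[0.013,0.015,0],[0,0,0]],
  [-1,[0.013,0.015,0],[0,0,0]],
  [-1,[0.013,0.015,0],[0,0,0]],
  [-1,[0.013,0.015,0],[0,0,0]],
  [-1,[0,0,0],[0,0,0]],
])

```text
clock: 16.97
eef_pos: [540.8, -220.5, 141.8]
eef_rot: [-1.53, 0.482, 0.614]
ft_force: [-0.0, -0.8, -2.2]
finger_gap: 11.6
```

>>> step_arm([
  [-1,[0.006,0.007,0],[0,0,0]],
  [-1,[0.006,0.007,0],[0,0,0]],
  [-1,[0,0,0],[0,0,0]],
])

```text
clock: 17.22
eef_pos: [541.0, -220.6, 139.5]
eef_rot: [-1.53, 0.482, 0.614]
ft_force: [-0.9, -0.7, -2.7]
finger_gap: 11.9
```

>>> step_arm([
  [-1,[0.006,0.007,0],[0,0,0]],
  [-1,[0,0,0],[0,0,0]],
])

```text
clock: 17.38
eef_pos: [541.1, -220.7, 138.2]
eef_rot: [-1.53, 0.482, 0.614]
ft_force: [0.3, 0.8, -2.5]
finger_gap: 11.9
```

>>> step_arm([
  [-1,[0.008,0.01,0],[0,0,0]],
  [-1,[0,0,0],[0,0,0]],
])

```text
clock: 17.55
eef_pos: [541.0, -220.7, 136.1]
eef_rot: [-1.53, 0.482, 0.614]
ft_force: [-0.3, 0.3, -2.3]
finger_gap: 11.8
```

>>> step_arm([
  [-1,[0.008,0.01,0],[0,0,0]],
  [-1,[0,0,0],[0,0,0]],
])

```text
clock: 17.72
eef_pos: [542.1, -221.1, 135.9]
eef_rot: [-1.532, 0.479, 0.611]
ft_force: [-1.6, 1.7, 5.9]
finger_gap: 11.9
```

>>> step_arm([
  [-1,[0.008,0.01,0],[0,0,0]],
  [-1,[0,0,0],[0,0,0]],
])

```text
clock: 17.88
eef_pos: [543.3, -221.4, 135.8]
eef_rot: [-1.535, 0.476, 0.609]
ft_force: [-3.5, 1.8, 13.5]
finger_gap: 11.5
```

>>> step_arm([
  [-1,[-0.007,-0.009,0],[0,0,0]],
  [0.1,[0,0,0],[0,0,0]],
  [0.1,[0,0,0],[0,0,0]],
  [0.1,[0,0,0],[0,0,0]],
  [0.1,[0,0,0],[0,0,0]],
  [0.1,[0,0,0],[0,0,0]],
  [0.1,[-0.05,0,0],[0,0,0]],
  [0.1,[-0.1,0,0],[0,0,0]],
])

```text
clock: 18.55
eef_pos: [523.6, -221.8, 148.0]
eef_rot: [-1.529, 0.482, 0.616]
ft_force: [-0.7, 0.3, -0.7]
finger_gap: 47.2
```

>>> step_arm([
  [0.1,[-0.2,0,0],[0,0,0]],
  [0.1,[-0.2,0,0],[0,0,0]],
  [0.1,[-0.2,0,0],[0,0,0]],
  [0.1,[-0.13,-0.15,0],[0,0,0]],
  [0.1,[-0.13,-0.15,0],[0,0,0]],
  [0.1,[-0.13,-0.15,0],[0,0,0]],
  [0.1,[0,0,0],[0,0,0]],
])

```text
clock: 19.13
eef_pos: [454.8, -230.1, 303.3]
eef_rot: [-1.539, 0.479, 0.606]
ft_force: [1.4, -1.3, 1.1]
finger_gap: 46.8
```

```bash
python3 - <<'E'
from h import *
from bench import *
c=np.cos;s=np.sin;r=np.radians
# file grasp point: foot+148 t
f=80.7
foot=np.array([466,260.1,26.9]);hd=np.array([605.6,237.5,144]);t=(hd-foot)/np.linalg.norm(hd-foot);G=hd-37*t
print("G",G.round(1),t)
plan([G[0],G[1],240],frame([0,0,-1],[c(r(f)),s(r(f)),0]))
t=snapshot("top")["img"];sd=snapshot("side")["img"]
cv2.imwrite("pics/top7.png",t);cv2.imwrite("pics/side7.png",sd)
k=lambda i,x,y,w,h,m:cv2.resize(i[y:y+h,x:x+w],None,fx=m,fy=m,interpolation=cv2.INTER_CUBIC)
cv2.imwrite("pics/c7.png",np.hstack([k(t,360,165,80,60,5),k(sd,330,200,80,60,5)]))
E
```

```text
G [577.5 242.1 120.4] [ 0.76032186 -0.12308935  0.63777714]
t 19.13 q [-0.85 -0.21 -0.64  0.51  0.67 -0.72] p [ 454.8 -230.1  303.3]
axes
 [[ 0.768  0.062 -0.637]
 [-0.634 -0.062 -0.771]
 [-0.087  0.996 -0.008]]
shift in cur axes [ 1.093 -0.388  3.067] in target axes [ 0.422 -0.298  3.238] rows>=11.8 turn [0.226 0.098 0.837] rows>=7.3
```

View pics/c7.png

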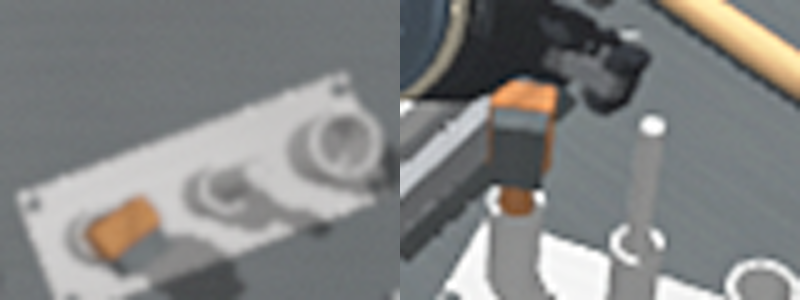

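>>> step_arm([
  [0.2,[0,0,0.2],[0,0,0.104]],
  [0.2,[0,0,0.22],[0,0,0.104]],
  [0.2,[0,0,0.22],[0,0,0.104]],
  [0.2,[0,0,0.22],[0,0,0.104]],
  [0.2,[0,0,0.22],[0,0,0.104]],
  [0.2,[0,0,0.22],[0,0,0.104]],
  [0.2,[0,0,0.22],[0,0,0.104]],
  [0.2,[0,0,0.22],[0,0,0.104]],
])

```text
clock: 19.9
eef_pos: [430.1, 31.7, 295.5]
eef_rot: [-1.276, 1.165, 1.272]
ft_force: [1.6, -1.3, -0.2]
finger_gap: 51.0
```

>>> step_arm([
  [0.2,[0,-0.15,0.22],[0,0,0]],
  [0.2,[0,-0.15,0.22],[0,0,0]],
  [0.2,[0,-0.15,0.22],[0,0,0]],
  [0.2,[0,-0.15,0.22],[0,0,0]],
  [0.2,[0,0,0.22],[0.11,0,0]],
  [0.2,[0,0,0.2],[0.115,0,0]],
  [0.2,[0,0,0],[0,0,0]],
  [0.2,[0,0,0],[0,0,0]],
])

```text
clock: 20.57
eef_pos: [506.4, 233.4, 294.3]
eef_rot: [-1.104, 1.272, 1.099]
ft_force: [-0.3, -0.2, 0.2]
finger_gap: 51.5
```

```bash
python3 - <<'E'
from h import *
c=np.cos;s=np.sin;r=np.radians
f=80.7
plan([577.5,242.1,103],frame([0,0,-1],[c(r(f)),s(r(f)),0]))
print("wide side",onz("side",402.2,256.6,78),"narrow side",onz("side",330+237/5-.4,200+244/5-.4,78))
E
```

```text
t 20.57 q [ 0.43  0.28  0.21  1.49 -0.    0.58] p [506.4 233.4 294.3]
axes
 [[ 0.004 -0.    -1.   ]
 [-0.99   0.144 -0.004]
 [ 0.144  0.99   0.   ]]
shift in cur axes [ 1.277 -0.456  0.126] in target axes [ 1.275 -0.458  0.134] rows>=4.9 turn [0.017 0.    0.004] rows>=0.1
wide side [ 552.7 -293.3   78. ] narrow side [ 525.3 -224.9   78. ]
```

>>> step_arm([
  [0.2,[0,-0.22,0.06],[0.017,0,0]],
  [0.2,[0,-0.23,0.06],[0,0,0]],
  [0.2,[0.2,0,0],[0,0,0]],
  [0.2,[0.22,0,0],[0,0,0]],
  [0.2,[0.22,0,0],[0,0,0]],
  [0.2,[0.1,0,0],[0,0,0]],
  [0.2,[0,0,0],[0,0,0]],
  [0.2,[0,0,0],[0,0,0]],
])

```text
clock: 21.23
eef_pos: [576.8, 238.1, 185.4]
eef_rot: [-1.088, 1.279, 1.083]
ft_force: [0.8, -0.2, 0.6]
finger_gap: 51.2
```

```bash
python3 - <<'E'
from h import *
c=np.cos;s=np.sin;r=np.radians
f=80.7
plan([577.5,242.1,103],frame([0,0,-1],[c(r(f)),s(r(f)),0]))
E
```

```text
t 21.23 q [ 0.39  0.42  0.14  1.28 -0.    0.56] p [576.8 238.1 185.4]
axes
 [[ 0.005  0.    -1.   ]
 [-0.986  0.165 -0.005]
 [ 0.165  0.986  0.001]]
shift in cur axes [0.549 0.003 0.026] in target axes [ 0.549 -0.     0.027] rows>=2.0 turn [-0.003  0.001  0.005] rows>=0.0
```

>>> step_arm([
  [0.2,[0.05,0,0.026],[0,0,0]],
  [0.2,[0.12,0,0],[0,0,0]],
  [0.2,[0.12,0,0],[0,0,0]],
  [0.2,[0.12,0,0],[0,0,0]],
  [0.2,[0.1,0,0],[0,0,0]],
  [0.2,[0.04,0,0],[0,0,0]],
  [0.2,[0,0,0],[0,0,0]],
  [0.2,[0,0,0],[0,0,0]],
])

```text
clock: 21.9
eef_pos: [579.3, 243.7, 104.8]
eef_rot: [-1.089, 1.275, 1.081]
ft_force: [-0.9, -0.7, 0.0]
finger_gap: 51.1
```

>>> step_arm([
  [-1,[0,0,0],[0,0,0]],
  [-1,[0,0,0],[0,0,0]],
  [-1,[0,0,0],[0,0,0]],
  [-1,[0,0,0],[0,0,0]],
  [-1,[0,0,0],[0,0,0]],
  [-1,[0,0,0],[0,0,0]],
  [-1,[0,0,0],[0,0,0]],
  [-1,[0,0,0],[0,0,0]],
], grip_force=100)

```text
clock: 22.57
eef_pos: [579.7, 243.2, 105.2]
eef_rot: [-1.09, 1.275, 1.08]
ft_force: [1.6, -3.5, 6.7]
finger_gap: 25.7
```

>>> step_arm([
  [-1,[-0.05,0,0],[0,0,0]],
  [-1,[-0.1,0,0],[0,0,0]],
  [-1,[-0.2,0,0],[0,0,0]],
  [-1,[-0.25,0,0],[0,0,0]],
  [-1,[-0.25,0,0],[0,0,0]],
  [-1,[-0.25,0,0],[0,0,0]],
  [-1,[-0.25,0,0],[0,0,0]],
  [-1,[-0.25,0,0],[0,0,0]],
])

```text
clock: 23.23
eef_pos: [576.3, 243.1, 346.4]
eef_rot: [-1.088, 1.276, 1.082]
ft_force: [1.5, 0.4, -2.6]
finger_gap: 26.0
```

```bash
python3 - <<'E'
from h import *
R1=frame([0,0,-1],[-np.sin(h5),np.cos(h5),0])
plan([566,-293,350],R1)
E
```

```text
t 23.23 q [ 0.4   0.42  0.54  1.69 -0.    0.57] p [576.3 243.1 346.4]
axes
 [[ 0.008  0.002 -1.   ]
 [-0.986  0.165 -0.008]
 [ 0.165  0.986  0.003]]
shift in cur axes [-0.031 -0.523 -3.536] in target axes [-0.024  0.38  -3.554] rows>=12.9 turn [-0.242  0.002  0.008] rows>=2.0
```

>>> step_arm([
  [-1,[0,-0.033,-0.15],[0,0,0]],
  [-1,[0,-0.033,-0.225],[0,0,0]],
  [-1,[0,-0.033,-0.225],[0,0,0]],
  [-1,[0,-0.033,-0.225],[0,0,0]],
  [-1,[0,-0.033,-0.225],[0,0,0]],
  [-1,[0,-0.033,-0.225],[0,0,0]],
  [-1,[0,-0.033,-0.225],[0,0,0]],
  [-1,[0,-0.033,-0.225],[0,0,0]],
])

```text
clock: 23.9
eef_pos: [572.8, -19.9, 344.1]
eef_rot: [-1.089, 1.276, 1.082]
ft_force: [0.8, 0.1, -2.4]
finger_gap: 25.3
```

>>> step_arm([
  [-1,[0,-0.033,-0.225],[0,0,0]],
  [-1,[0,-0.033,-0.225],[0,0,0]],
  [-1,[0,-0.033,-0.225],[0,0,0]],
  [-1,[0,-0.033,-0.225],[0,0,0]],
  [-1,[0,-0.033,-0.225],[0,0,0]],
  [-1,[0,-0.033,-0.225],[0,0,0]],
  [-1,[0,-0.033,-0.225],[0,0,0]],
  [-1,[0,-0.033,-0.225],[0,0,0]],
])

```text
clock: 24.57
eef_pos: [567.4, -292.8, 343.7]
eef_rot: [-1.089, 1.276, 1.081]
ft_force: [1.2, -0.4, -3.0]
finger_gap: 25.5
```

>>> step_arm([
  [-1,[0,0,0],[-0.118,0,0]],
  [-1,[0,0,0],[-0.118,0,0]],
  [-1,[0,0,0],[0,0,-0.1]],
  [-1,[0,0,0],[0,0,-0.1]],
  [-1,[0,0,0],[0,0,-0.1]],
  [-1,[0,0,0],[0,0,-0.1]],
  [-1,[0,0,0],[0,0,-0.1]],
  [-1,[0,0,0],[0,0,-0.1]],
])

```text
clock: 25.23
eef_pos: [567.2, -290.9, 344.5]
eef_rot: [-1.484, 0.669, 0.787]
ft_force: [0.7, 0.6, -3.1]
finger_gap: 25.6
```

>>> step_arm([
  [-1,[0,0,0],[0,0,-0.1]],
  [-1,[0,0,0],[0,0,-0.1]],
  [-1,[0,0,0],[0,0,-0.04]],
  [-1,[0,0,0],[0,0,0]],
  [-1,[0,0,0],[0,0,0]],
  [-1,[0,0,0],[0,0,0]],
])

```text
clock: 25.73
eef_pos: [568.2, -291.7, 344.1]
eef_rot: [-1.531, 0.476, 0.598]
ft_force: [-0.4, -0.5, -2.7]
finger_gap: 25.1
```

```bash
python3 - <<'E'
from h import *
plan([566.5,-292.5,270],R2)
E
```

```text
t 25.73 q [-0.75 -0.02 -0.4   0.51  0.61 -0.61] p [ 568.2 -291.7  344.1]
axes
 [[ 0.772  0.063 -0.632]
 [-0.63  -0.052 -0.775]
 [-0.081  0.997 -0.001]]
shift in cur axes [ 0.303  0.39  -0.004] in target axes [ 0.308  0.386 -0.004] rows>=1.8 turn [-0.003 -0.005  0.013] rows>=0.1
```

```bash
python3 - <<'E'
from h import *
plan([566.5,-292.6,238],R2)
E
```

```text
t 25.73 q [-0.75 -0.02 -0.4   0.51  0.61 -0.61] p [ 568.2 -291.7  344.1]
axes
 [[ 0.772  0.063 -0.632]
 [-0.63  -0.052 -0.775]
 [-0.081  0.997 -0.001]]
shift in cur axes [ 0.438  0.556 -0.005] in target axes [ 0.445  0.55  -0.005] rows>=2.5 turn [-0.003 -0.005  0.013] rows>=0.1
```

>>> step_arm([
  [-1,[0,0,-0.005],[0,0,0.013]],
  [-1,[0.08,0.1,0],[0,0,0]],
  [-1,[0.1,0.12,0],[0,0,0]],
  [-1,[0.1,0.12,0],[0,0,0]],
  [-1,[0.1,0.12,0],[0,0,0]],
  [-1,[0.065,0.09,0],[0,0,0]],
  [-1,[0,0,0],[0,0,0]],
  [-1,[0,0,0],[0,0,0]],
])

```text
clock: 26.4
eef_pos: [566.7, -292.2, 236.6]
eef_rot: [-1.527, 0.486, 0.611]
ft_force: [0.1, -0.3, -2.5]
finger_gap: 25.5
```

>>> step_arm([
  [-1,[0,0,0],[0,0,0]],
  [-1,[0,0,0],[0,0,0]],
])

```text
clock: 26.57
eef_pos: [567.1, -292.9, 239.0]
eef_rot: [-1.53, 0.485, 0.607]
ft_force: [0.1, 0.3, -2.4]
finger_gap: 25.8
```

```bash
python3 - <<'E'
from h import *
from bench import *
plan([566.5,-292.6,238],R2)
t=snapshot("top")["img"];sd=snapshot("side")["img"]
cv2.imwrite("pics/top8.png",t);cv2.imwrite("pics/side8.png",sd)
k=lambda i,x,y,w,h,m:cv2.resize(i[y:y+h,x:x+w],None,fx=m,fy=m,interpolation=cv2.INTER_CUBIC)
P=[552,-293.8]
for z in(78,96,140,180,285):print(z,proj("side",P+[z]),proj("top",P+[z]))
cv2.imwrite("pics/c8.png",np.hstack([k(t,390,150,80,100,5),k(sd,365,180,80,100,5)]))
E
```

```text
t 26.57 q [-0.75  0.07 -0.59  0.24  0.6  -0.62] p [ 567.1 -292.9  239. ]
axes
 [[ 0.765  0.062 -0.641]
 [-0.639 -0.053 -0.768]
 [-0.082  0.997 -0.002]]
shift in cur axes [0.001 0.008 0.002] in target axes [0.001 0.008 0.002] rows>=0.0 turn [-0.002 -0.005  0.003] rows>=0.1
78 [402.2 256.8] [429.  192.9]
96 [403.  252.7] [430.5 192.3]
140 [405.2 242.3] [434.5 190.9]
180 [407.2 232.3] [438.4 189.5]
285 [413.1 203.4] [450.1 185.3]
```

View pics/c8.png

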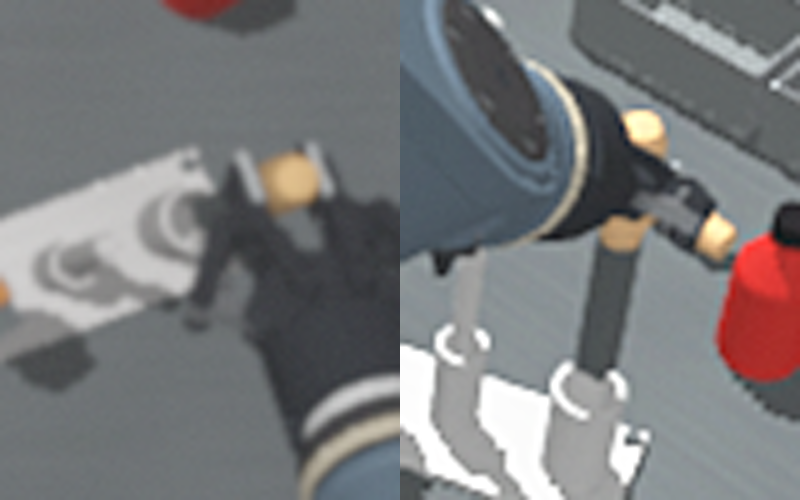

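```bash
python3 - <<'E'
from h import *
g=cv2.cvtColor(cv2.imread("pics/side8.png"),cv2.COLOR_BGR2GRAY)
for v in range(228,264,2):
    r=g[v,390:420].astype(int);d=np.where(r<115)[0]+390
    print(v,d.min() if len(d) else None,d.max() if len(d) else None, r[3:27] if v>=246 else "")
E
```

```text
228 393 419 
230 404 412 
232 404 411 
234 403 411 
236 403 411 
238 403 410 
240 402 410 
242 402 410 
244 401 409 
246 401 409 [143 144 146 146 144 143 146 128  89  76  81  79  82  83  81  75 101 137
 146 142 141 142 142 141]
248 401 408 [146 146 144 143 144 145 149 124  79  77  81  82  81  81  79  77 120 150
 146 144 145 144 144 141]
250 400 408 [145 144 145 146 143 145 141 109  74  79  81  81  83  79  76  96 132 150
 143 143 143 145 143 146]
252 400 408 [144 145 142 133 169 205 172  98  72  78  81  81  81  79  68 111 145 147
 145 144 145 146 145 145]
254 402 405 [143 138 146 236 255 234 176 147 131 103  78  73  66 142 216 192 135 142
 143 147 147 145 145 146]
256 None None [140 129 244 255 189 151 162 166 169 171 165 143 142 151 180 255 253 162
 140 144 146 145 148 144]
258 None None [141 128 226 255 213 151 163 166 165 167 168 165 161 153 145 231 251 191
 138 145 146 147 146 143]
260 None None [255 255 181 197 254 243 180 158 162 163 164 164 157 151 151 154 160 155
 143 145 147 147 147 148]
262 None None [255 239 143 144 145 195 239 243 244 209 160 163 161 162 164 156 149 142
 144 147 148 147 147 145]
```

>>> step_arm([
  [-1,[-0.007,0.006,0.01],[0,0,0]],
  [-1,[0.025,0.031,0],[0,0,0]],
  [-1,[0.025,0.031,0],[0,0,0]],
  [-1,[0.025,0.031,0],[0,0,0]],
  [-1,[0.025,0.031,0],[0,0,0]],
  [-1,[0,0,0],[0,0,0]],
])

```text
clock: 27.17
eef_pos: [563.4, -290.4, 210.8]
eef_rot: [-1.526, 0.487, 0.61]
ft_force: [-0.2, 0.3, -3.3]
finger_gap: 25.6
```

>>> step_arm([
  [-1,[0.025,0.031,0],[0,0,0]],
  [-1,[0.025,0.031,0],[0,0,0]],
  [-1,[0.025,0.031,0],[0,0,0]],
  [-1,[0.025,0.031,0],[0,0,0]],
  [-1,[0,0,0],[0,0,0]],
  [-1,[0,0,0],[0,0,0]],
])

```text
clock: 27.67
eef_pos: [563.5, -290.8, 188.5]
eef_rot: [-1.527, 0.486, 0.609]
ft_force: [-0.9, -0.0, -2.4]
finger_gap: 25.6
```

>>> step_arm([
  [-1,[0.025,0.018,0],[0,0,0]],
  [-1,[0.02,0.024,0],[0,0,0]],
  [-1,[0.02,0.024,0],[0,0,0]],
  [-1,[0.02,0.024,0],[0,0,0]],
  [-1,[0,0,0],[0,0,0]],
])

```text
clock: 28.08
eef_pos: [564.2, -290.3, 169.1]
eef_rot: [-1.526, 0.487, 0.61]
ft_force: [-0.2, -0.4, -2.2]
finger_gap: 25.4
```

>>> step_arm([
  [-1,[0.013,0.016,0],[0,0,0]],
  [-1,[0.013,0.016,0],[0,0,0]],
  [-1,[0,0,0],[0,0,0]],
])

```text
clock: 28.33
eef_pos: [564.4, -290.6, 163.6]
eef_rot: [-1.527, 0.486, 0.609]
ft_force: [-0.3, 0.3, -3.4]
finger_gap: 25.5
```

>>> step_arm([
  [-1,[0.01,0.012,0],[0,0,0]],
  [-1,[0,0,0],[0,0,0]],
])

```text
clock: 28.5
eef_pos: [564.5, -290.7, 161.7]
eef_rot: [-1.527, 0.486, 0.609]
ft_force: [-0.4, 0.1, -2.2]
finger_gap: 25.4
```

>>> step_arm([
  [-1,[0.01,0.012,0],[0,0,0]],
  [-1,[0.01,0.012,0],[0,0,0]],
  [-1,[0,0,0],[0,0,0]],
])

```text
clock: 28.75
eef_pos: [564.4, -290.6, 156.8]
eef_rot: [-1.527, 0.486, 0.609]
ft_force: [-0.3, 0.3, -2.5]
finger_gap: 25.5
```

>>> step_arm([
  [-1,[0.008,0.01,0],[0,0,0]],
  [-1,[0,0,0],[0,0,0]],
])

```text
clock: 28.92
eef_pos: [564.5, -290.7, 155.0]
eef_rot: [-1.527, 0.486, 0.609]
ft_force: [-0.2, 0.4, -2.8]
finger_gap: 25.6
```

>>> step_arm([
  [-1,[0.008,0.01,0],[0,0,0]],
  [-1,[0,0,0],[0,0,0]],
])

```text
clock: 29.08
eef_pos: [564.4, -290.7, 153.1]
eef_rot: [-1.527, 0.486, 0.609]
ft_force: [0.6, -0.6, -2.0]
finger_gap: 26.1
```

>>> step_arm([
  [-1,[0.008,0.01,0],[0,0,0]],
  [-1,[0,0,0],[0,0,0]],
])

```text
clock: 29.25
eef_pos: [565.3, -291.0, 152.8]
eef_rot: [-1.529, 0.484, 0.607]
ft_force: [-0.3, 0.9, 4.5]
finger_gap: 25.9
```

>>> step_arm([
  [-1,[0.008,0.01,0],[0,0,0]],
  [-1,[0,0,0],[0,0,0]],
])

```text
clock: 29.42
eef_pos: [566.3, -291.3, 152.8]
eef_rot: [-1.532, 0.481, 0.605]
ft_force: [-3.4, 2.3, 13.2]
finger_gap: 25.6
```

>>> step_arm([
  [-1,[-0.007,-0.009,0],[0,0,0]],
  [0.25,[0,0,0],[0,0,0]],
  [0.25,[0,0,0],[0,0,0]],
  [0.25,[0,0,0],[0,0,0]],
  [0.25,[0,0,0],[0,0,0]],
  [0.25,[0,0,0],[0,0,0]],
  [0.25,[-0.05,0,0],[0,0,0]],
  [0.25,[-0.1,0,0],[0,0,0]],
])

```text
clock: 30.08
eef_pos: [547.1, -291.6, 164.9]
eef_rot: [-1.526, 0.486, 0.611]
ft_force: [-0.3, 0.3, -0.8]
finger_gap: 53.3
```

>>> step_arm([
  [0.25,[-0.2,0,0],[0,0,0]],
  [0.25,[-0.2,0,0],[0,0,0]],
  [0.25,[-0.2,0,0],[0,0,0]],
  [0.25,[-0.15,-0.12,0],[0,0,0]],
  [0.25,[-0.15,-0.12,0],[0,0,0]],
  [0.25,[-0.15,-0.12,0],[0,0,0]],
  [0.25,[0,0,0],[0,0,0]],
  [0.25,[0,0,0],[0,0,0]],
])

```text
clock: 30.75
eef_pos: [461.4, -300.0, 310.6]
eef_rot: [-1.531, 0.486, 0.606]
ft_force: [1.2, 0.2, -1.2]
finger_gap: 53.2
```

```bash
python3 - <<'E'
from h import *
from bench import *
print(read_state()["eef_pos"])
t=snapshot("top")["img"];sd=snapshot("side")["img"]
cv2.imwrite("pics/top9.png",t);cv2.imwrite("pics/side9.png",sd)
k=lambda i,x,y,w,h,m:cv2.resize(i[y:y+h,x:x+w],None,fx=m,fy=m,interpolation=cv2.INTER_CUBIC)
cv2.imwrite("pics/c9.png",np.vstack([np.hstack([k(t,300,155,150,80,4)]),k(sd,290,180,150,80,4)]))
P=[552,-293.8]
print([proj("side",P+[z]) for z in(78,198)],proj("side",[527,-222.7,173]))
E
```

```text
[ 461.43914484 -299.96074811  310.6182603 ]
[array([402.2, 256.8]), array([408.2, 227.7])] [379.8 224.9]
```

View pics/c9.png

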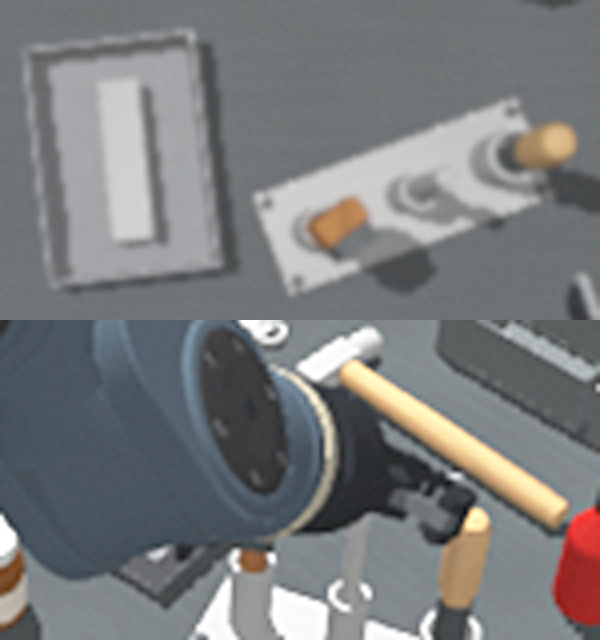

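>>> step_arm([
  [0.25,[-0.15,-0.1,0],[0,0,0]],
  [0.25,[0,0,0],[0,0,0]],
  [0.25,[0,0,0],[0,0,0]],
  [0.25,[0,0,0],[0,0,0]],
])

```text
clock: 31.18
eef_pos: [453.8, -299.5, 332.8]
eef_rot: [-1.526, 0.486, 0.61]
ft_force: [0.7, -0.1, -0.9]
finger_gap: 53.0
```

```bash
python3 - <<'E'
from bench import *
print(hand_in())
E
```

```text
the job is handed in; nothing more can be done
None
```

The job is done in the order asked and was handed in at 31 s of the 72 s allowed. The offcut lies flat in the grey scrap tray, the drift punch stands in the narrow (middle) tube, and the file stands blade down in the wide (end) tube.

- **Lowering and release:** Both tools were lowered until they touched the tube floor, with a reading of about 13 N upward. The height at contact matched what I expected within about 1 mm. Each was then released with the gripper clear.
- **Last pictures:** They show the offcut in the tray, both tools standing, and the brush in its place. The gripper partly hides the drift punch in the last side view, but a clear view just after its release showed it upright.
- **Deviation:** Before insertion the file was about 1° off vertical, with its foot 2–3 mm off centre; I corrected the position, and it went in without side force.
- **Not checked:** I did not measure the file's final lean in the bore, or compare every bystander's position with the start.

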